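Fasten the bread box

ROBOT

A 6-joint arm with a two-finger parallel gripper is mounted at the origin on the work surface. World frame = base frame: x ahead of the robot, y to its left, z up, the work surface at z = 0. Lengths are in mm, angles in rad, forces in N, time in s.
With the tool pointing down it reaches from about 300 to 850 mm from the base axis. Payload 4.2 kg.
Tool frame: the origin (TCP) lies between the finger pads; the fingertips stand 22 mm ahead of it and the grasp point (between the pads) lies 3 mm ahead of it; z points along the fingers, y is the line along which they close (so a half turn about z gives the same grasp; the last joint's range is limited). The gripper opens to 91 mm and grips with 3 to 60 N. Pads are 32 mm wide; open, the fingers measure 118 mm over their backs; the gripper's body (76 mm by 178 mm) begins 60 mm behind the grasp point.
Start: joints at [1.147, 0.32, 1.565, -0, 1.257, -0.02], TCP at [225.929, 528.769, 235.976] pointing down, gripper open.
Joint ranges: [-3.11, 3.11], [-0.84, 2.01], [0.21, 2.61], [-1.34, 4.49], [0.05, 2.63], [-2.56, 2.56]. Speed limits (rad/s): [2.57, 2.57, 3.14, 3.14, 3.14, 3.14].

INTERFACE

Orientations are given as a unit quaternion [w, x, y, z].
In Python, from station import env, optics, close_job gives the robot as it stands. The module is installed in compiled form; this text tells all that it offers.
- The arm moves only by the tool move_arm, never from a script. Its argument "plan" is a list of rows, each a list of 7 numbers: the shift along the tool's x, y, z in cm, then the turn, a rotation vector about the tool's x, y, z in rad, then the finger opening in cm, from 0 to 9.12. In form: [[tx, ty, tz, rx, ry, rz, claw], ...]. A call has 1 to 10 rows; each row shifts and turns the commanded pose from where the row before left it, along the tool's axes as they then stand; what a row does not reach is not made up. A row lasts 1/12 s, in which the tool goes at most 41.7 mm and 7.16 degrees, less where a joint would pass 70% of its speed; a pose out of reach is approached as far as the arm can. A call is refused whole if a number of a shift passes 4.17 or a number of a turn 0.125, either way. A call with a gripper value outside its range is refused whole. The fingers move at their own pace and stop on an object; "squeeze" is the grip in N (left out, the last holds). Time passes only in rows, so rows that do not move let the fingers close. It gives the time, the measured TCP pose, the force, the opening and the grip force at its end, in the units of the state.
- env.get_state(): the state, without advancing time (a new reading comes with each control period).
- optics.capture(name): name is "scene" or "top"; returns a dict with "img" (384x512x3 uint8, blue, green, red), "z_map" (384x512 float32, mm along the optical axis (not along the pixel's ray), 0 where there is no reading), "K" (3x3 intrinsics, pixels), "dist_coeffs" ([k1, k2, p1, p2, k3] as OpenCV has them; the pictures are not rectified), "R" (3x3) and "t" (3): a world point X has camera coordinates R X + t. Camera axes: x right, y down, z forward; pixel columns grow to the right and rows downward; lengths in mm; the calibration is good to about 2 mm. A picture is of the moment at which its call begins.
- close_job(): hands the job in; it is judged then, once.
The state is a dict: "clock": time; "qpos": joint angles; "dq": joint speeds; "tau": joint torques, N m; "tool_pos": TCP position; "tcp_rot": TCP orientation; "ft_force": force on the tool from outside, world axes, zero at the start; "ft_torque": the same for the moment, N m; "opening": finger opening in mm; "grasp_force": force on a finger pad.
Only numpy, scipy, OpenCV 4.12 (cv2) and the standard library are available. Lean on these libraries where they do the work, as an engineer would, in place of code of your own. Each camera call takes 0.05 s, during which the arm holds its last target. There are 200 camera calls.

TASK

The bread box on the dining table has been shut but not fastened. Swing the brass hasp over the red turn-button until it lies flat on the sloping door, then turn the button clockwise, past its click, until it stands crosswise over the hasp and locks it. Do not shift the oil bottle, the mug or the candle jar, and let go of everything when done.

Things in the scene. Friction and masses are not known exactly. Their poses are not given: they have to be found in the camera images.
- breadbox: Pine bread box, immovable, 260 deep (x) x 360 wide (y) x 180 mm high. Origin: centre of its underside, on the table; x points from its front (towards the robot) to its back, z up. Front edge 60 mm high; from there the door face rises towards the back at 30 degrees from level, 240 mm long, to a flat top 52 mm deep.
- catch_face (a point): Point on the door face under the axis of the turn-button (box x -26, y -20, z 120 mm). Its frame is fixed to the sloping face: x up the slope, y to the box's left (+y), z square out of the face. The hasp's hinge line runs along x at y +70, z +5 mm of this frame; the button turns about its z.
- hasp (a joint): Angle of the brass hasp, rad: 0 = flat on the face, 1.57 = square out, 1.9 = stop. Stiff hinge (0.11 N m): stays where left, 1 to 2 N at the tip moves it. Plate 140 x 40 x 4 mm; closed, it reaches from y +70 to -70 mm of catch_face, its top 7 mm above the face. A slot 19 mm wide, 46 to 100 mm from the hinge, takes the button; the solid end, 100 to 140 mm from the hinge, is for pressing.
- hasp_tip (a point): Middle of the free end edge of the hasp, 140 mm from its hinge line; turns with the hasp (its -y points from hinge to tip).
- turn (a joint): Angle of the red turn-button, rad: 0 = in line with the hasp's slot (at the start; lets the hasp pass), 1.5 = its stop, crosswise (locks the hasp). Turns clockwise looking onto the face. A spring detent resists from about 0.35 to 0.75 rad (up to about 0.12 N m), then clicks and pushes it on to about 1.2. If turned while the hasp is open, it bars the hasp.
- button_top (a point): Centre of the top of the turn-button, 41 mm above the face. The button's grip is a bar 12 mm thick, 36 mm long and 30 mm high (from 11 to 41 mm above the face) on a thin neck; at turn = 0 its length lies along y of catch_face.
- oil_bottle: Bystander: amber oil bottle, 62 mm diameter, 190 mm high, origin at the centre of its underside.
- mug: Bystander: blue mug, 82 mm diameter, 95 mm high, with a handle, origin at the centre of its underside.
- candle_jar: Bystander: terracotta jar with a dark lid, 84 mm diameter, 85 mm high, origin at the centre of its underside.
- rail (a point): Middle of a fixed steel rail, 8 mm thick, 320 mm long along the box's y, over the face; level bars at its ends run back to posts on the box top. Seen from catch_face it lies 78 mm up the slope and 125 mm out from the face. A vertical gripper over the turn-button strikes it; one square to the face, tilted 30 degrees with its body towards the robot, passes in front.

How it is judged:
By the outcome, as a careful person would: the job done as asked, in the order asked, and still so for the second after the job is handed in, with the robot touching nothing.
It also fails if it takes over 51 s, if anything falls off the work surface, if the arm or the gripper's body presses on something with over 40 N, if the wrist force passes 120 N, or if a joint passes its speed limit or range.

## Working session

There is one attempt and no reset: what is moved stays moved. The work goes in short steps, Python scripts to look and compute and a tool call to move; the robot and the scene stay as the last step left them, time stands still between calls to the robot, and variables do not carry over. Pictures are saved under pics/ and viewed, at most 10 in all, crops included, and the job is handed in when it is done.

Besides the shell and the picture viewer there is one more tool, called after "Emit:" as name(argument=value, ...) on one line, values as JSON. move_arm: Moves the arm, as the interface text tells. Its arguments: {"type":"object","properties":{"plan":{"type":"array","items":{"type":"array","items":{"type":"number"}}},"squeeze":{"type":"number"}},"required":["plan"]}

```bash
mkdir -p pics; cat > h.py <<'E'
import numpy as np, cv2
from scipy.spatial.transform import Rotation as Rn
from station import env, optics
def world(c,u,v,z=None):
    p=cv2.undistortPoints(np.array([[[u,v]]],float),np.array(c["K"]),np.array(c["dist_coeffs"]))[0,0]
    if z is None:
        w=c["z_map"][int(v)-1:int(v)+2,int(u)-1:int(u)+2]; z=np.median(w[w>0]) if (w>0).any() else np.nan
    return np.array(c["R"]).T@(np.array([p[0]*z,p[1]*z,z])-np.array(c["t"]))
def cloud(c):
    v,u=np.nonzero(c["z_map"]>0); z=c["z_map"][v,u]
    p=cv2.undistortPoints(np.stack([u,v],1).astype(float)[:,None],np.array(c["K"]),np.array(c["dist_coeffs"]))[:,0]
    return u,v,(np.c_[p*z[:,None],z]-np.array(c["t"]))@np.array(c["R"])
E
python3 - <<'E'
from h import *
import pickle
print(env.get_state())
ims=[]
for n in("scene","top"):
    c=optics.capture(n); pickle.dump(c,open(n+".pkl","wb")); cv2.imwrite(f"pics/{n}0.png",cv2.resize(c["img"],(800,600)))
    print(n,np.array(c["R"]).round(3).tolist(),np.array(c["t"]).round(0))
E
```

```text
{'clock': 0.0, 'qpos': array([ 1.14703146e+00,  3.20266234e-01,  1.56563721e+00,  4.50417616e-06,
        1.25738939e+00, -1.99917317e-02]), 'dq': array([ 1.10158723e-03,  6.60658947e-04, -8.95525494e-04, -8.00769373e-05,
        7.05914008e-04, -6.21716186e-05]), 'tau': array([-3.88665849e-04, -4.12468207e+01, -2.31980646e+01,  7.25367316e-02,
        4.58641886e-02, -1.38056494e-04]), 'tool_pos': array([225.72092985, 528.35403897, 235.15122249]), 'tcp_rot': array([-1.89162193e-04,  2.00518546e-01,  9.79689538e-01, -8.28780188e-04]), 'ft_force': array([-0.03826311, -0.2968653 , -0.12425126]), 'ft_torque': array([0.02107258, 0.02833744, 0.02332927]), 'grasp_force': 0.0, 'opening': 91.11950858911436}
scene [[-0.896, 0.443, -0.015], [0.3, 0.58, -0.757], [-0.327, -0.683, -0.653]] [ 506.  -67. 1255.]
top [[0.089, -0.996, 0.002], [-0.972, -0.088, -0.218], [0.217, 0.018, -0.976]] [   2.  582. 1384.]
```

View pics/scene0.png

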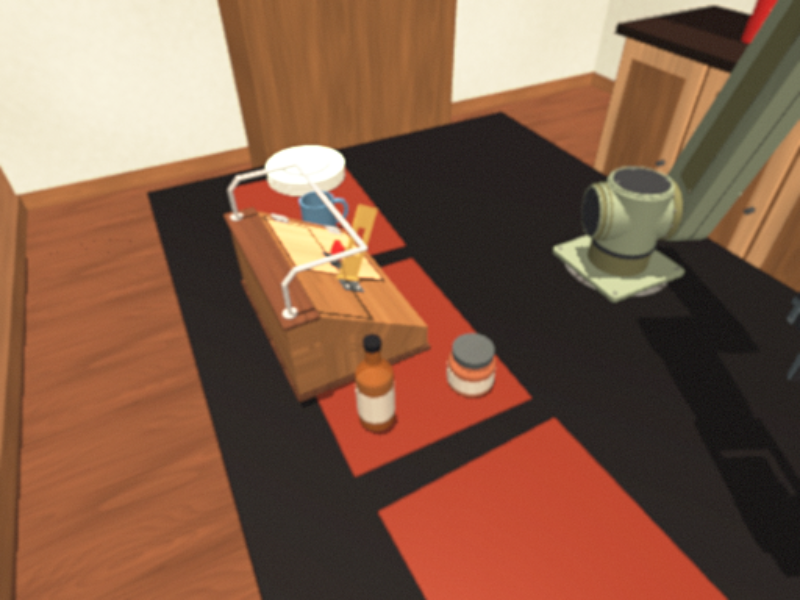

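View pics/top0.png

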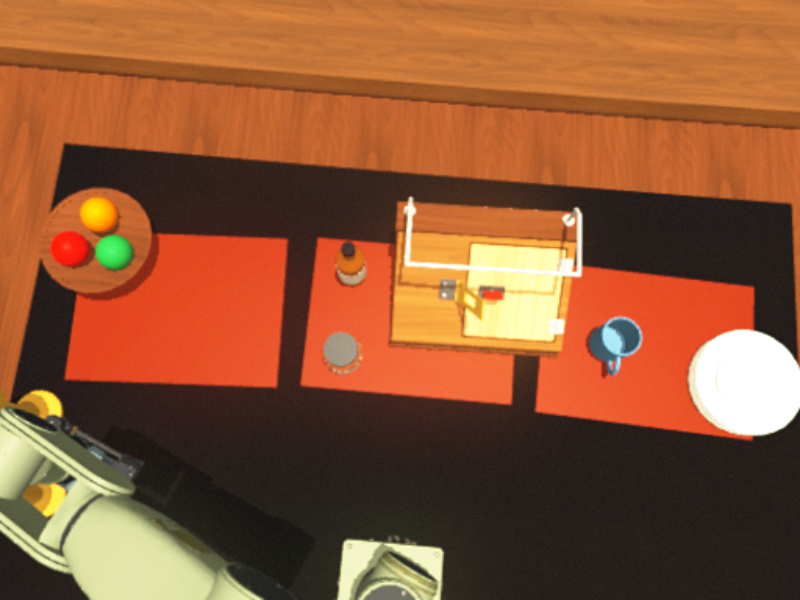

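Scene picture: the box with its hasp standing out at about (358,245) and the red button at (337,247). Top picture: the box spans columns 391–580 and rows 203–354, button at (491,293), hasp at (470,298), hinge at (448,289), bottle (350,262), jar (343,352), mug (615,340).

```bash
cat > fit.py <<'E'
from h import *
import pickle
from scipy.optimize import least_squares
c=pickle.load(open("top.pkl","rb")); s=pickle.load(open("scene.pkl","rb"))
k=.64
for n,u,v in(("FL",391,345),("FR",562,354),("BL",398,203),("BR",578,212)):
    # known heights: front 60, back 180 -> intersect ray
    z=60 if n[0]=="F" else 180
    a,b=world(c,u*k,v*k,500.),world(c,u*k,v*k,1500.); print(n,(a+(b-a)*(z-a[2])/(b[2]-a[2])).round(1))
for c_,nm in((c,"top"),(s,"scene")):
    u,v,P=cloud(c_)
    if nm=="top": m=(u>k*400)&(u<k*560)&(v>k*240)&(v<k*345)
    else: m=(u>k*260)&(u<k*400)&(v>k*215)&(v<k*340)
    Q=P[m&(P[:,2]>62)&(P[:,2]<176)]
    f=least_squares(lambda p:Q[:,2]-(p[0]*Q[:,0]+p[1]*Q[:,1]+p[2]),[.577,0,-200],loss="soft_l1",f_scale=1.)
    a,b,d=f.x; print(nm,len(Q),"slope",np.degrees(np.arctan(np.hypot(a,b))),"yaw",np.degrees(np.arctan2(b,a)),"x@z120,y0",(120-d)/a, a,b,d)
    im=c_["img"].astype(int); red=(im[v,u,2]>130)&(im[v,u,1]<60)&(im[v,u,0]<60)&m
    h=P[:,2]-(a*P[:,0]+b*P[:,1]+d); h*=np.cos(np.radians(30))
    R=P[red&(h>10)]; print("red",len(R),R.mean(0).round(1),"h",np.percentile(h[red],[5,50,95]).round(1)); rt=P[red&(h>36)]; print("redtop",len(rt),rt.mean(0).round(1))
    ye=m&(h>12)&(h<170)&~red
    X=P[ye];i=np.argsort(h[ye]); print("other",len(X),[(h[ye][j].round(),X[j].round(0).tolist()) for j in i[::max(1,len(i)//25)]])
for n,c_,u,v in(("bottle",c,350,250),("jar",c,341,349),("mug",c,620,325)): print(n,world(c_,u*k,v*k).round())
E
python3 fit.py
python3 - <<'E'
import pickle,cv2
k=.64
c=pickle.load(open("top.pkl","rb"))["img"][120:235,245:380]; s=pickle.load(open("scene.pkl","rb"))["img"][100:215,140:275]
cv2.imwrite("pics/crop0.png",cv2.resize(cv2.hconcat([c,s]),(800,340),interpolation=cv2.INTER_CUBIC))
E
```

```text
FL [507.2  39.6  60. ]
FR [ 520.6 -322.4   60. ]
BL [780.2  50.3 180. ]
BR [ 793.2 -315.   180. ]
top 6134 slope 29.937036640599953 yaw 1.2681673090452825 x@z120,y0 625.746650322657 0.5757449160903279 0.01274544377660397 -240.2704526838219fit.py:19: RuntimeWarning: Mean of empty slice.
  R=P[red&(h>10)]; print("red",len(R),R.mean(0).round(1),"h",np.percentile(h[red],[5,50,95]).round(1)); rt=P[red&(h>36)]; print("redtop",len(rt),rt.mean(0).round(1))
  ret = um.true_divide(
Traceback (most recent call last):
  File "fit.py", line 19, in <module>
    R=P[red&(h>10)]; print("red",len(R),R.mean(0).round(1),"h",np.percentile(h[red],[5,50,95]).round(1)); rt=P[red&(h>36)]; print("redtop",len(rt),rt.mean(0).round(1))
                                                               ~~~~~~~~~~~~~^^^^^^^^^^^^^^^^^^
IndexError: index -1 is out of bounds for axis 0 with size 0
```

View pics/crop0.png

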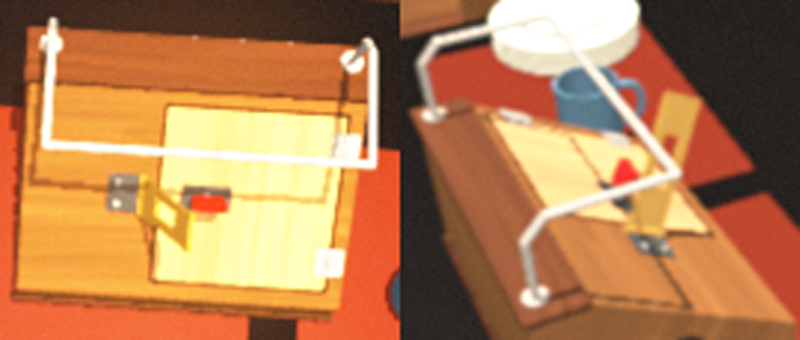

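The crop shows the button top at (208,203) in the left half, which is image pixel (315,188). The hasp stands out at about 1.5 rad, its tip near (185,248). The front corners seen in the top view may be the bottom edge.

```bash
sed -i 's/red=(im.*$/red=(im[v,u,2]>110)\&(im[v,u,1]<im[v,u,2]*.4)\&(im[v,u,0]<im[v,u,2]*.4)\&m/' fit.py
cat >> fit.py <<'E'
u,v,P=cloud(c)
print("px red top",[ (world(c,315.2,188.5)).round(1)], "scene", world(s,140+(625-400)/2.963,100+170/2.963).round(1))
# flat top extents & edges
m=(abs(P[:,2]-180)<4)&(P[:,0]>640)&(P[:,0]<900)&(P[:,1]>-400)&(P[:,1]<100); T=P[m]
r=cv2.minAreaRect(T[:,:2].astype(np.float32)); print("flat top",len(T),r, np.percentile(T[:,:2],[1,99],axis=0).round(1))
L=P[(P[:,2]>70)&(P[:,2]<170)&(P[:,0]>540)&(P[:,0]<720)&(P[:,1]>-360)&(P[:,1]<80)]
h=(L[:,2]-(a0*L[:,0]+b0*L[:,1]+d0))
L=L[abs(h)<5]
for x in range(560,720,30): q=L[abs(L[:,0]-x)<8][:,1]; print(x,q.min().round(1),q.max().round(1))
for (uu,vv) in((249.4,220.2),(357.4,227.3)):
    a_,b_=world(c,uu,vv,500.),world(c,uu,vv,1500.); print("z0 front",(a_+(b_-a_)*(0-a_[2])/(b_[2]-a_[2])).round(1))
E
sed -i 's/^    a,b,d=f.x;/    a,b,d=f.x\n    if nm=="top": a0,b0,d0=a,b,d\n   /' fit.py
sed -i 's/^   *print(nm/    print(nm/' fit.py
python3 fit.py
```

```text
FL [507.2  39.6  60. ]
FR [ 520.6 -322.4   60. ]
BL [780.2  50.3 180. ]
BR [ 793.2 -315.   180. ]
top 6134 slope 29.937036640599953 yaw 1.2681673090452825 x@z120,y0 625.746650322657 0.5757449160903279 0.01274544377660397 -240.2704526838219
red 56 [ 613.1 -155.7  151.8] h [17.  38.4 43.4]
redtop 36 [ 609.8 -156.5  155. ]
other 536 [(np.float64(12.0), [640.0, -82.0, 141.0]), (np.float64(21.0), [610.0, -88.0, 134.0]), (np.float64(33.0), [618.0, -92.0, 153.0]), (np.float64(45.0), [603.0, -149.0, 156.0]), (np.float64(54.0), [613.0, -96.0, 174.0]), (np.float64(75.0), [578.0, -104.0, 178.0]), (np.float64(93.0), [566.0, -110.0, 192.0]), (np.float64(105.0), [591.0, -114.0, 220.0]), (np.float64(113.0), [589.0, -119.0, 227.0]), (np.float64(118.0), [569.0, -118.0, 222.0]), (np.float64(122.0), [565.0, -120.0, 224.0]), (np.float64(124.0), [633.0, -169.0, 265.0]), (np.float64(125.0), [638.0, -212.0, 268.0]), (np.float64(125.0), [636.0, -186.0, 268.0]), (np.float64(126.0), [631.0, -61.0, 268.0]), (np.float64(126.0), [630.0, -47.0, 268.0]), (np.float64(127.0), [626.0, -3.0, 267.0]), (np.float64(128.0
[... 1508 characters left out ...]
(112.0), [571.0, -119.0, 221.0]), (np.float64(116.0), [645.0, 26.0, 267.0]), (np.float64(120.0), [643.0, 24.0, 270.0]), (np.float64(125.0), [632.0, 28.0, 269.0]), (np.float64(128.0), [628.0, -32.0, 270.0]), (np.float64(129.0), [626.0, -4.0, 271.0])]
bottle [669. 137. 189.]
jar [485. 142.  85.]
mug [ 600. -452.   34.]
px red top [array([ 611.9, -155.8,  155.4])] scene [ 611.7 -157.3  151.2]
flat top 855 ((752.5099487304688, -129.59463500976562), (76.97322845458984, 366.8129577636719), 0.6352072358131409) [[ 719.3 -310. ]
 [ 789.9   49. ]]
560 -318.6 42.4
590 -319.2 41.9
620 -318.2 44.6
650 -316.6 44.4
680 -315.2 43.9
710 -315.1 46.3
z0 front [519.3  43.1   0. ]
z0 front [ 528.1 -329.5    0. ]
```

```bash
cat >> h.py <<'E'
yaw=np.radians(1.5); C=np.array([629.5,-157,120])
F=(Rn.from_euler("z",yaw)*Rn.from_euler("y",-np.pi/6)).as_matrix()  # face axes in cols
T=F@np.diag([-1,1,-1.])
def here():
    s=env.get_state(); q=s["tcp_rot"]; R=Rn.from_quat([q[1],q[2],q[3],q[0]])
    tip=F.T@(s["tool_pos"]+22*R.as_matrix()[:,2]-C)
    return s,R,tip
def goto(x,y,h):
    s,R,tip=here(); r=(R.inv()*Rn.from_matrix(T)).as_rotvec()
    p=C+F@np.array([x,y,h])-22*T[:,2]   # tcp target
    print("t",s["clock"].round(2),"tip face",tip.round(1),"rotvec",r.round(3),"then tool shift mm",(T.T@(p-s["tool_pos"])).round(1),"F(face)",(F.T@s["ft_force"]).round(1),"open",s["opening"].round(1),"q",s["qpos"].round(2))
E
python3 -c "
from h import *
print(F.round(3)); goto(0,85,112); goto(-100,85,160)"
```

```text
[[ 0.866 -0.026 -0.5  ]
 [ 0.023  1.    -0.013]
 [ 0.5   -0.     0.866]]Traceback (most recent call last):
  File "<string>", line 3, in <module>
    print(F.round(3)); goto(0,85,112); goto(-100,85,160)
                       ~~~~^^^^^^^^^^
  File "h.py", line 23, in goto
    print("t",s["clock"].round(2),"tip face",tip.round(1),"rotvec",r.round(3),"then tool shift mm",(T.T@(p-s["tool_pos"])).round(1),"F(face)",(F.T@s["ft_force"]).round(1),"open",s["opening"].round(1),"q",s["qpos"].round(2))
              ^^^^^^^^^^^^^^^^
AttributeError: 'float' object has no attribute 'round'
```

```bash
sed -i 's/s\["clock"\].round(2)/round(s["clock"],2)/;s/s\["opening"\].round(1)/round(float(s["opening"]),1)/' h.py
python3 -c "
from h import *
goto(0,85,112); goto(-100,85,160)"
```

```text
t 0.1 tip face [-287.4  695.7  273.5] rotvec [-0.114 -0.516 -0.42 ] then tool shift mm [-276.4 -610.7  158.6] F(face) [-0.7  0.9 -1.1] open 91.1 q [ 1.15  0.32  1.57 -0.    1.26 -0.02]
t 0.1 tip face [-287.4  695.7  273.5] rotvec [-0.114 -0.516 -0.42 ] then tool shift mm [-176.4 -610.7  110.6] F(face) [-0.7  0.9 -1.1] open 91.1 q [ 1.15  0.32  1.57 -0.    1.26 -0.02]
```

Emit:
move_arm(plan=[[0,0,0,-0.019,-0.086,-0.07,0],[0,0,0,-0.019,-0.086,-0.07,0],[0,0,0,-0.019,-0.086,-0.07,0],[0,0,0,-0.019,-0.086,-0.07,0],[0,0,0,-0.019,-0.086,-0.07,0],[0,0,0,-0.019,-0.086,-0.07,0],[-0.5,-3,0.3,0,0,0,0],[-0.5,-3,0.3,0,0,0,0],[-0.5,-3,0.3,0,0,0,0],[-0.5,-3,0.3,0,0,0,0]])

```text
clock: 0.93
tool_pos: [252.1, 408.0, 234.8]
tcp_rot: [0.259, -0.013, 0.966, 0.004]
ft_force: [0.6, -0.8, -0.0]
opening: 27.6
grasp_force: 0.0
```

Emit:
move_arm(plan=[[-0.5,-3,0.3,0,0,0,0],[-0.5,-3,0.3,0,0,0,0],[-0.5,-3,0.3,0,0,0,0],[-0.5,-3,0.3,0,0,0,0],[-0.5,-3,0.3,0,0,0,0],[-0.5,-3,0.3,0,0,0,0],[-0.5,-3,0.3,0,0,0,0],[-0.5,-3,0.3,0,0,0,0],[-0.5,-3,0.3,0,0,0,0],[0,0,0,0,0,0,0]])

```text
clock: 1.77
tool_pos: [311.7, 134.8, 233.5]
tcp_rot: [0.259, -0.008, 0.966, 0.001]
ft_force: [0.3, 0.4, -0.7]
opening: 0.6
grasp_force: 0.0
```

```bash
python3 -c "
from h import *
goto(0,85,112)"
```

```text
t 1.77 tip face [-211.8  299.8  231.3] rotvec [-0.006  0.    -0.009] then tool shift mm [-211.8 -215.   119.3] F(face) [-0.1  0.4 -0.8] open 0.6 q [ 0.65 -0.27  2.3  -0.46  0.74 -0.65]
```

Emit:
move_arm(plan=[[-1.5,-3,0.5,-0.006,0,-0.009,0],[-1.5,-3,0.5,0,0,0,0],[-1.5,-3,0.5,0,0,0,0],[-1.5,-3,0.5,0,0,0,0],[-1.5,-3,0.5,0,0,0,0],[-1.5,-3,0.5,0,0,0,0],[-1.5,-2.5,0.5,0,0,0,0],[-2,-0.5,1,0,0,0,0],[-2,-0.5,1,0,0,0,0],[-2,0,1,0,0,0,0]])

```text
clock: 2.6
tool_pos: [476.7, -33.8, 253.8]
tcp_rot: [0.254, -0.016, 0.967, 0.006]
ft_force: [0.2, 0.7, 0.7]
opening: 0.4
grasp_force: 0.0
```

Emit:
move_arm(plan=[[-2,0,2,0,0,0,0],[-1.5,0,2,0,0,0,0],[-1,0,1,0,0,0,0],[0,0,0,0,0,0,0]])

```text
clock: 2.93
tool_pos: [541.4, -29.7, 231.2]
tcp_rot: [0.254, -0.017, 0.967, 0.006]
ft_force: [-0.3, 0.1, 0.7]
opening: 0.4
grasp_force: 0.0
```

```bash
python3 -c "
from h import *
goto(0,85,112)
for n in('scene','top'):
    c=optics.capture(n)
    b=(140,275,90,205) if n=='scene' else (245,380,120,235)
    globals()[n]=cv2.resize(c['img'][b[2]:b[3],b[0]:b[1]],(400,340),interpolation=cv2.INTER_CUBIC)
cv2.imwrite('pics/c1.png',cv2.hconcat([top,scene]))"
```

```text
t 2.93 tip face [-18.  129.8 116.7] rotvec [ 0.008 -0.01   0.008] then tool shift mm [-17.8 -44.6   4.7] F(face) [0.1 0.1 0.8] open 0.4 q [-0.12  0.06  2.02  0.15  0.56 -1.84]
```

View pics/c1.png

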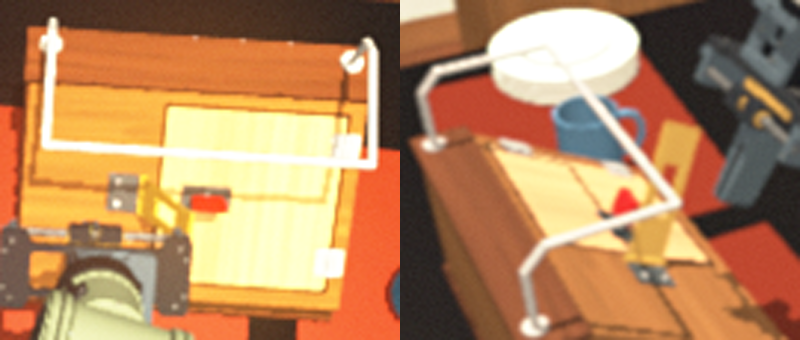

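Left crop: the gripper is at the lower left with its fingers to the left of the hasp. Right crop: the hasp still stands out with its tip at (685,125), and the fingertips are at (735,190), clear of it. The last move fell about 45 mm short in y, so I'll move on from the measured pose.

Emit:
move_arm(plan=[[-0.9,-1.5,-0.4,0.008,-0.01,0.008,0],[-0.9,-1.5,-0.5,0,0,0,0],[0,-1.5,0,0,0,0,0],[0,-1,0,0,0,0,0],[0,0,0,0,0,0,0]])

```text
clock: 3.45
tool_pos: [551.4, -86.2, 250.4]
tcp_rot: [0.26, -0.011, 0.965, 0.002]
ft_force: [0.5, 0.5, -0.1]
opening: 0.4
grasp_force: 0.0
```

```bash
python3 -c "
from h import *
goto(0,52,126)"
```

```text
t 3.45 tip face [ -0.8  72.8 129. ] rotvec [-0.003  0.003 -0.003] then tool shift mm [ -0.8 -20.8   3. ] F(face) [ 0.3  0.5 -0.4] open 0.4 q [-0.25  0.07  1.96  0.24  0.61 -2.01]
```

Emit:
move_arm(plan=[[0,-1,0.3,0,0,0,0],[0,-1,0,0,0,0,0],[0,-1.2,0.4,0,0,0,0],[0,-1.2,0.5,0,0,0,0],[0,-1.1,0.6,0,0,0,0],[0,-1,0.7,0,0,0,0],[0,-0.9,0.8,0,0,0,0],[0,-0.9,0.9,0,0,0,0],[0,0,0,0,0,0,0]])

```text
clock: 4.2
tool_pos: [574.6, -167.6, 212.2]
tcp_rot: [0.259, -0.011, 0.966, 0.003]
ft_force: [0.4, 0.8, -0.6]
opening: 0.7
grasp_force: 0.0
```

```bash
python3 -c "
from h import *
goto(0,-10.8,87)"
```

```text
t 4.2 tip face [-1.7 -9.2 85.5] rotvec [-0.001  0.    -0.002] then tool shift mm [-1.7 -1.6 -1.5] F(face) [ 0.1  0.8 -0.8] open 0.7 q [-0.41  0.18  1.93  0.4   0.58 -2.3 ]
```

Emit:
move_arm(plan=[[0,-0.7,0.9,0,0,0.04,0],[0,-0.7,1,0,0,0.04,0],[0,-0.5,0.9,0,0,0,0],[0,-0.4,0.9,0,0,0,0],[0,-0.3,0.9,0,0,0,0],[0,-0.3,0.9,0,0,0,0],[0,-0.2,0.9,0,0,0,0],[0,0,0,0,0,0,0]])

```text
clock: 4.87
tool_pos: [606.6, -197.8, 154.7]
tcp_rot: [0.258, 0.027, 0.966, 0.014]
ft_force: [-0.6, -0.6, -0.2]
opening: 0.6
grasp_force: 0.0
```

```bash
python3 -c "
from h import *
goto(0,-41,7)"
```

```text
t 4.87 tip face [ -3.4 -40.1  20.1] rotvec [-0.    -0.001 -0.082] then tool shift mm [-3.4 -0.9 13.1] F(face) [-0.6 -0.6  0.2] open 0.6 q [-0.44  0.31  1.93  0.51  0.48 -2.36]
```

Emit:
move_arm(plan=[[0,0,0.5,0,0,0,0],[0,0,0.4,0,0,0,0],[0,0,0.3,0,0,0,0],[0,0,0.1,0,0,0,0],[0,0,0,0,0,0,0]])

```text
clock: 5.28
tool_pos: [613.3, -197.5, 146.0]
tcp_rot: [0.26, 0.027, 0.965, 0.013]
ft_force: [-0.2, 0.2, -0.7]
opening: 0.5
grasp_force: 0.0
```

```bash
python3 -c "
from h import *
goto(0,-41,7)"
```

```text
t 5.28 tip face [ -1.9 -40.1   9.2] rotvec [-0.001  0.002 -0.081] then tool shift mm [-2.  -0.9  2.2] F(face) [-0.6  0.2 -0.5] open 0.5 q [-0.44  0.33  1.93  0.53  0.46 -2.38]
```

Press on until contact shows in the force.

Emit:
move_arm(plan=[[0,0,0.2,0,0,0,0],[0,0,0.2,0,0,0,0],[0,0,0,0,0,0,0]])

```text
clock: 5.53
tool_pos: [613.8, -197.5, 145.6]
tcp_rot: [0.26, 0.026, 0.965, 0.013]
ft_force: [-19.8, -0.3, 22.8]
opening: 0.5
grasp_force: 14.8
```

```bash
python3 -c "
from h import *
goto(0,-41,7)"
```

```text
t 5.53 tip face [ -1.6 -40.1   8.6] rotvec [-0.001  0.004 -0.079] then tool shift mm [-1.7 -0.9  1.6] F(face) [-5.7  0.2 29.7] open 0.5 q [-0.44  0.33  1.93  0.53  0.46 -2.38]
```

Emit:
move_arm(plan=[[0,0,-0.5,0,0,0,0],[0,0,-1.5,0,0,0,0],[0,0,-2,0,0,0,0],[0,0,-2,0,0,0,0],[1,1.5,0,0,0,-0.04,0],[1,1.5,0,0,0,-0.04,0],[1,1.5,0,0,0,0,0],[1,1.5,0,0,0,0,0],[0,0,0,0,0,0,0]])

```text
clock: 6.28
tool_pos: [547.8, -135.2, 173.6]
tcp_rot: [0.258, -0.013, 0.966, 0.004]
ft_force: [-0.6, 0.8, -0.4]
opening: 0.7
grasp_force: 0.0
```

```bash
python3 -c "
from h import *
goto(-38,27,19)
for n in('scene','top'):
    c=optics.capture(n)
    b=(140,275,90,205) if n=='scene' else (245,380,120,235)
    globals()[n]=cv2.resize(c['img'][b[2]:b[3],b[0]:b[1]],(400,340),interpolation=cv2.INTER_CUBIC)
cv2.imwrite('pics/c2.png',cv2.hconcat([top,scene]))"
```

```text
t 6.28 tip face [-43.5  23.9  65. ] rotvec [ 0.002 -0.002 -0.   ] then tool shift mm [-5.4  3.1 46. ] F(face) [-0.7  0.8 -0. ] open 0.7 q [-0.37  0.18  2.06  0.45  0.46 -2.33]
```

View pics/c2.png

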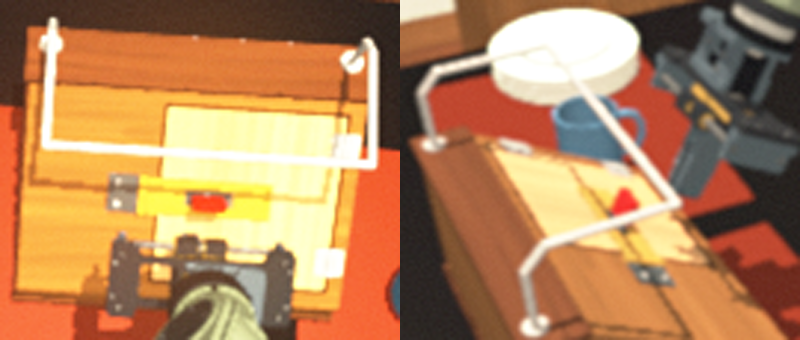

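Left crop: the hasp lies flat from (110,193) to (270,200), with the red button at (208,203) standing through its slot. The fingers are in front of it. Next I lower them.

Emit:
move_arm(plan=[[0,0.3,1,0,0,0,0],[0,0,1.2,0,0,0,0],[0,0,1.2,0,0,0,0],[0,0,1.2,0,0,0,0],[-0.5,0,0,0,0,0,0],[-0.5,0,0,0,0,0,0],[0,0,0,0,0,0,0]])

```text
clock: 6.97
tool_pos: [584.1, -134.8, 141.1]
tcp_rot: [0.261, -0.012, 0.965, 0.002]
ft_force: [-0.0, 0.1, 0.3]
opening: 0.3
grasp_force: 0.0
```

```bash
python3 -c "
from h import *
goto(-22,27,19)"
```

```text
t 6.97 tip face [-28.2  23.3  18.7] rotvec [-0.002  0.004 -0.001] then tool shift mm [-6.3  3.7 -0.3] F(face) [0.1 0.1 0.3] open 0.3 q [-0.34  0.27  2.04  0.5   0.38 -2.36]
```

Emit:
move_arm(plan=[[0,0.3,0,0,0,0,0],[-0.3,0,0,0,0,0,0],[-0.3,0,0,0,0,0,0],[-0.3,0,0,0,0,0,0],[-0.3,0,0,0,0,0,0],[0,0,0,0,0,0,0]])

```text
clock: 7.47
tool_pos: [591.9, -130.3, 146.1]
tcp_rot: [0.259, -0.012, 0.966, 0.004]
ft_force: [-4.7, 2.6, 0.8]
opening: 0.3
grasp_force: 2.0
```

```bash
python3 -c "
from h import *
goto(-10,27,19)"
```

```text
t 7.47 tip face [-18.9  27.7  19. ] rotvec [ 0.     0.    -0.001] then tool shift mm [-8.9 -0.7  0. ] F(face) [-3.7  2.7  3. ] open 0.3 q [-0.32  0.27  2.02  0.46  0.4  -2.31]
```

Emit:
move_arm(plan=[[-0.3,0,0,0,0,0,0],[-0.3,0,0,0,0,0,0],[-0.3,0,0,0,0,0,0],[0,0,0,0,0,0,0]])

```text
clock: 7.8
tool_pos: [598.8, -129.4, 149.6]
tcp_rot: [0.258, -0.012, 0.966, 0.005]
ft_force: [-4.1, 6.0, -1.3]
opening: 0.5
grasp_force: 2.8
```

Emit:
move_arm(plan=[[-0.3,0,0,0,0,0,0],[-0.3,0,0,0,0,0,0],[0,0,0,0,0,0,0]])

```text
clock: 8.05
tool_pos: [604.5, -129.2, 153.0]
tcp_rot: [0.258, -0.012, 0.966, 0.004]
ft_force: [-2.2, 4.8, -1.4]
opening: 0.7
grasp_force: 2.8
```

```bash
python3 -c "
from h import *
goto(0,27,19)"
```

```text
t 8.05 tip face [-4.5 28.5 18.7] rotvec [ 0.002 -0.002 -0.001] then tool shift mm [-4.5 -1.5 -0.3] F(face) [-2.5  4.8 -0.2] open 0.7 q [-0.31  0.28  1.98  0.43  0.42 -2.26]
```

Emit:
move_arm(plan=[[-0.4,0,0,0,0,0,0],[-0.4,0,0,0,0,0,0],[-0.4,0,0,0,0,0,0],[0,-0.2,0,0,0,0,0],[0,-0.2,0,0,0,0,0],[0,-0.2,0,0,0,0,0],[0,0,0,0,0,0,0]])

```text
clock: 8.63
tool_pos: [614.7, -130.3, 159.1]
tcp_rot: [0.257, -0.012, 0.966, 0.009]
ft_force: [0.8, 25.0, 1.8]
opening: 0.2
grasp_force: 12.1
```

```bash
python3 -c "
from h import *
goto(8,20,19)"
```

```text
t 8.63 tip face [ 7.3 27.3 18.9] rotvec [ 0.01  -0.004 -0.005] then tool shift mm [-0.6 -7.1 -0.1] F(face) [ 2.2 25.   0.9] open 0.2 q [-0.32  0.28  1.95  0.42  0.45 -2.25]
```

Emit:
move_arm(plan=[[0,0.6,0,0,0,0,0],[0,0.9,0,0,0,0,0],[0,1,-1,0,0,0,0],[0,0,-2.5,0,0,0,0],[1.5,0,-2.5,0,0,0,0],[3,2,-1,0,0,0,0],[3,2,-1,0,0,0,0],[3,2,0,0,0,0,0],[0,0,0,0,0,0,0]])

```text
clock: 9.38
tool_pos: [475.3, -51.6, 172.3]
tcp_rot: [0.255, -0.013, 0.967, 0.005]
ft_force: [-0.8, 0.9, -0.9]
opening: 0.6
grasp_force: 0.0
```

```bash
python3 -c "
from h import *
goto(8,20,19)
for n in('scene','top'):
    c=optics.capture(n)
    b=(185,245,125,176) if n=='scene' else (280,340,160,211)
    globals()[n]=cv2.resize(c['img'][b[2]:b[3],b[0]:b[1]],(400,340),interpolation=cv2.INTER_CUBIC)
cv2.imwrite('pics/c3.png',cv2.hconcat([top,scene]))"
```

```text
t 9.38 tip face [-105.2  109.4   99. ] rotvec [ 0.002 -0.008 -0.001] then tool shift mm [-113.   -89.4   80. ] F(face) [-1.1  0.9 -0.4] open 0.6 q [-0.21  0.04  2.23  0.31  0.39 -2.07]
```

View pics/c3.png

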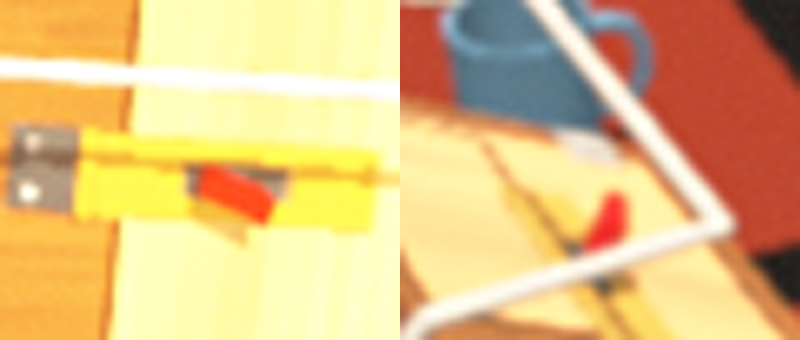

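Left crop: the button has turned only about 0.4 rad clockwise (ends at (200,180) and (270,210)). The fingers slid off its end, so the tips are narrower than I assumed, about 17 mm in all. I'll redo the push nearer the axis.

Emit:
move_arm(plan=[[-1.6,-3,0,0,0,0,0],[-1.6,-3,0.5,0,0,0,0],[-1.6,-2.5,1,0,0,0,0],[-1.4,-0.4,1,0,0,0,0],[0,0,1.5,0,0,0,0],[0,0,0,0,0,0,0]])

```text
clock: 9.98
tool_pos: [561.7, -143.9, 172.5]
tcp_rot: [0.26, -0.011, 0.965, 0.002]
ft_force: [0.5, 0.1, -0.7]
opening: 0.5
grasp_force: 0.0
```

```bash
python3 -c "
from h import *
goto(-40,20.5,19)"
```

```text
t 9.98 tip face [-32.1  14.8  57.2] rotvec [-0.003  0.003 -0.002] then tool shift mm [ 7.9  5.6 38.2] F(face) [ 0.1  0.1 -0.9] open 0.5 q [-0.38  0.2   2.04  0.46  0.46 -2.34]
```

Emit:
move_arm(plan=[[0.8,0.6,1,0,0,0,0],[0,0,1,0,0,0,0],[0,0,1,0,0,0,0],[0,0,0.8,0,0,0,0],[-0.5,0,0,0,0,0,0],[-0.5,0,0,0,0,0,0],[-0.4,0,0,0,0,0,0],[0,0,0,0,0,0,0]])

```text
clock: 10.65
tool_pos: [584.7, -135.7, 144.8]
tcp_rot: [0.261, -0.012, 0.965, 0.002]
ft_force: [0.7, 0.5, 0.5]
opening: 0.5
grasp_force: 0.0
```

```bash
python3 -c "
from h import *
goto(-20,20.5,19)"
```

```text
t 10.65 tip face [-25.8  22.4  21.5] rotvec [-0.002  0.005 -0.   ] then tool shift mm [-5.9 -2.   2.5] F(face) [0.9 0.4 0.1] open 0.5 q [-0.34  0.26  2.04  0.49  0.39 -2.35]
```

Emit:
move_arm(plan=[[-0.3,-0.2,0.2,0,0,0,0],[-0.3,0,0,0,0,0,0],[-0.3,0,0,0,0,0,0],[0,0,0,0,0,0,0]])

```text
clock: 10.98
tool_pos: [590.0, -136.3, 144.5]
tcp_rot: [0.257, -0.012, 0.966, 0.004]
ft_force: [-4.6, -1.1, -0.6]
opening: 0.7
grasp_force: 2.0
```

```bash
python3 -c "
from h import *
goto(-12,20.5,19)"
```

```text
t 10.98 tip face [-21.5  21.7  18.7] rotvec [ 0.001 -0.003 -0.001] then tool shift mm [-9.5 -1.2 -0.3] F(face) [-4.3 -1.   1.8] open 0.7 q [-0.34  0.27  2.02  0.48  0.4  -2.33]
```

Emit:
move_arm(plan=[[-0.2,0,0,0,0,0,0],[-0.2,0,0,0,0,0,0],[-0.2,0,0,0,0,0,0],[0,0,0,0,0,0,0]])

```text
clock: 11.32
tool_pos: [591.5, -135.0, 144.6]
tcp_rot: [0.253, -0.013, 0.967, 0.006]
ft_force: [-12.8, -0.8, -1.7]
opening: 0.3
grasp_force: 5.4
```

```bash
python3 -c "
from h import *
goto(-12,20.5,19)"
```

```text
t 11.32 tip face [-20.3  23.1  18. ] rotvec [ 0.004 -0.011 -0.001] then tool shift mm [-8.1 -2.5 -1. ] F(face) [-11.9  -0.5   5. ] open 0.3 q [-0.34  0.28  2.01  0.46  0.41 -2.31]
```

Emit:
move_arm(plan=[[-0.2,0,0,0,0,0,0],[-0.2,0,0,0,0,0,0],[0,0,0,0,0,0,0]])

```text
clock: 11.57
tool_pos: [595.1, -134.6, 146.5]
tcp_rot: [0.253, -0.013, 0.967, 0.006]
ft_force: [-10.0, -0.1, -3.3]
opening: 0.6
grasp_force: 4.3
```

```bash
python3 -c "
from h import *
goto(-12,20.5,19)"
```

```text
t 11.57 tip face [-16.2  23.4  17.9] rotvec [ 0.005 -0.011 -0.001] then tool shift mm [-4.  -2.8 -1.1] F(face) [-10.3   0.1   2.1] open 0.6 q [-0.33  0.28  2.    0.45  0.42 -2.3 ]
```

Emit:
move_arm(plan=[[-0.2,-0.1,0,0,0,0,0],[-0.2,-0.1,0,0,0,0,0],[0,0,0,0,0,0,0]])

```text
clock: 11.82
tool_pos: [604.4, -138.8, 153.2]
tcp_rot: [0.26, -0.012, 0.966, 0.003]
ft_force: [-0.2, 0.5, -0.8]
opening: 0.7
grasp_force: 0.5
```

```bash
python3 -c "
from h import *
goto(-12,20.5,19)"
```

```text
t 11.82 tip face [-4.6 18.8 19.1] rotvec [-0.001  0.003 -0.001] then tool shift mm [7.3 1.7 0.1] F(face) [-0.6  0.5 -0.6] open 0.7 q [-0.33  0.28  1.98  0.44  0.42 -2.29]
```

Emit:
move_arm(plan=[[-0.2,-0.1,0,0,0,0,0],[-0.2,0,0,0,0,0,0],[-0.2,0,0,0,0,0,0],[0,0,0,0,0,0,0]])

```text
clock: 12.15
tool_pos: [610.2, -139.7, 156.7]
tcp_rot: [0.261, -0.012, 0.965, 0.003]
ft_force: [0.6, 0.7, -0.4]
opening: 0.5
grasp_force: 0.5
```

```bash
python3 -c "
from h import *
goto(-5,20.5,19)"
```

```text
t 12.15 tip face [ 2.1 17.8 19.3] rotvec [-0.002  0.004 -0.001] then tool shift mm [7.  2.7 0.3] F(face) [ 0.3  0.7 -0.7] open 0.5 q [-0.33  0.28  1.96  0.43  0.43 -2.28]
```

It clicked. Next a sideways push to the stop.

Emit:
move_arm(plan=[[-0.3,0,0,0,0,0,0],[-0.3,0,0,0,0,0,0],[0,-0.2,0,0,0,0,0],[0,-0.2,0,0,0,0,0],[0,0,0,0,0,0,0]])

```text
clock: 12.57
tool_pos: [614.9, -140.5, 159.5]
tcp_rot: [0.259, -0.012, 0.966, 0.006]
ft_force: [3.4, 13.1, 2.5]
opening: 0.4
grasp_force: 6.8
```

```bash
python3 -c "
from h import *
goto(8,14,19)"
```

```text
t 12.57 tip face [ 7.6 16.9 19.3] rotvec [ 0.004  0.001 -0.002] then tool shift mm [-0.5 -2.8  0.3] F(face) [ 4.4 13.   0.3] open 0.4 q [-0.33  0.29  1.95  0.43  0.45 -2.27]
```

Emit:
move_arm(plan=[[0,-0.1,0,0,0,0,0],[0,0,0,0,0,0,0],[0,0.6,0,0,0,0,0],[0,1,0,0,0,0,0],[0,1,-1,0,0,0,0],[0,0,-2.5,0,0,0,0],[1.5,0,-2.5,0,0,0,0],[3,2,-1,0,0,0,0],[3,2,-1,0,0,0,0],[3,2,0,0,0,0,0]])

```text
clock: 13.4
tool_pos: [481.2, -62.0, 177.2]
tcp_rot: [0.262, -0.011, 0.965, 0.002]
ft_force: [0.1, 0.9, -0.8]
opening: 0.7
grasp_force: 0.0
```

Emit:
move_arm(plan=[[2,1,-1,0,0,0,0],[2,1,-1,0,0,0,0],[0,0,0,0,0,0,0]])

```text
clock: 13.65
tool_pos: [431.7, -41.2, 171.1]
tcp_rot: [0.258, -0.013, 0.966, 0.004]
ft_force: [-0.3, -0.7, 1.0]
opening: 0.3
grasp_force: 0.0
```

```bash
python3 -c "
from h import *
goto(8,20,19)
for n in('scene','top'):
    c=optics.capture(n)
    if n=='top':
        for m,u,v in(('bottle',350,250),('jar',341,349),('mug',620,325)): print(m,world(c,u*.64,v*.64).round())
    b=(185,245,125,176) if n=='scene' else (280,340,160,211)
    globals()[n]=cv2.resize(c['img'][b[2]:b[3],b[0]:b[1]],(400,340),interpolation=cv2.INTER_CUBIC)
cv2.imwrite('pics/c4.png',cv2.hconcat([top,scene]))"
```

```text
t 13.65 tip face [-143.1  121.   119.6] rotvec [ 0.    -0.002 -0.   ] then tool shift mm [-151.1 -101.   100.6] F(face) [ 0.2 -0.7  1. ] open 0.3 q [-0.2  -0.04  2.31  0.32  0.38 -2.07]
bottle [669. 137. 190.]
jar [485. 142.  87.]
mug [ 600. -451.   35.]
```

View pics/c4.png

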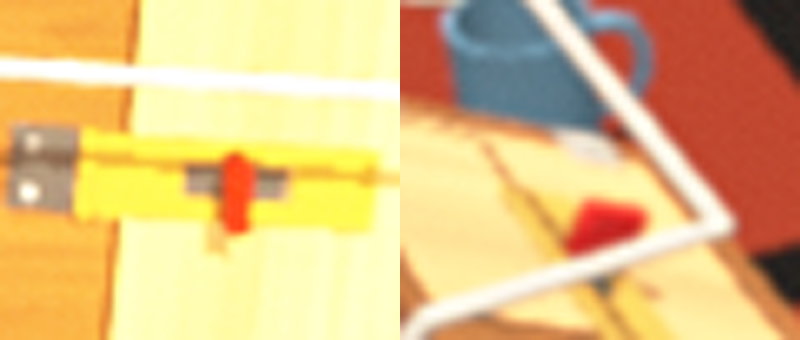

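The button now stands crosswise over the flat hasp: in the left crop it runs vertically at (235,195), and the slot shows on both sides. The bystanders are where they were and the arm is clear.

```bash
python3 -c "
from station import close_job
print(close_job())"
```

```text
the job is handed in; nothing more can be done
None
```

The hasp lies flat on the door with the red button turned crosswise over it past its click, the oil bottle, mug and candle jar measure unmoved, the arm is clear of everything, and the job was handed in at about 14 s.

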